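# Load the label roll and hold the unwinder's tension arm at its stop

### The job

Load the taller of the two label rolls flat onto the spindle of the label unwinder, fully down on its platter, and let go of it. Then take the upright guide roller at the end of the sprung tension arm between the fingers or push it with them, swing the arm anticlockwise (seen from above) against its spring all the way to its stop, and finish while still holding it there, so that a colleague can thread the label strip. Leave the short roll, mouse, stapler and pen cup where they are.

Things in the scene. Friction and masses are not known exactly. Their poses are not given: they have to be found in the camera images.
- tall_roll: The roll to load: white paper label roll lying flat on the desk, 60 mm outside diameter, 40 mm high, about 110 g, with a 25 mm through hole (cardboard core). Origin: centre of its underside; z up along the core.
- short_roll: Bystander: a like roll, 60 mm diameter but only 22 mm high, flat on the desk. Origin: centre of its underside.
- unwinder: Label unwinder fixed to the desk: grey base plate 180 mm (its x) by 280 mm (its y) by 12 mm thick, origin at the centre of the underside, at desk level, z up. In its own axes: the black platter (80 mm diameter, top 20 mm above the desk) with the spindle is centred at x 0, y +90 mm; the tension arm's pivot is at x 0, y -25 mm. Two steel stop stubs, 10 mm diameter with tops 52 mm above the desk, stand 45 mm from the pivot beside the arm's two end positions.
- spindle_seat (a point): Centre of the platter's top face, 20 mm above the desk, where the roll's underside must come to rest. The upright steel spindle here is 19 mm in diameter and 34 mm high above the platter, its last 9 mm tapered to 10 mm. Axes as the unwinder's.
- pivot_axis (a point): Point on the vertical pivot axis of the tension arm, 35 mm above the desk, at the arm's underside. Axes as the unwinder's.
- tension_arm (a joint): Angle of the tension arm about its vertical pivot (rad): 0 at rest, growing anticlockwise seen from above to 1.5 at the stop. The arm is a flat aluminium bar, 22 mm wide, from 35 to 43 mm above the desk, 90 mm from pivot to guide roller. At rest it points 150 degrees clockwise from the unwinder's +x axis (2.618 rad; towards its -x, -y). A spring drives it back to rest: about 2 N at the roller at rest, about 6 N at the stop.
- guide_roller: Upright grey guide roller at the free end of the tension arm, 90 mm from the pivot: 16 mm diameter, freely spinning about its own vertical axis, reaching from 43 to 98 mm above the desk, with a 24 mm flange over its lowest 4 mm. Origin: on its axis at the bottom, 43 mm above the desk; z up.
- mouse: Bystander: black computer mouse, 105 by 58 by 30 mm. Origin: centre of its underside.
- stapler: Bystander: grey and black stapler, 150 by 36 by 53 mm. Origin: centre of its underside.
- pen_cup: Bystander: empty grey pen cup, 72 mm diameter, 90 mm high. Origin: centre of its underside.
Things that resemble listed ones, but are neither listed nor needed, are in the scene too. Leave any pink look-alike of the tall_roll alone.

How it is judged (in metres and radians):
On the way, in this order (a step that is already met when the one before it is completed fails the run):
1. the tall roll is down on the platter around the spindle and let go (horizontal distance between tall_roll and spindle_seat below 0.006 m and z of tall_roll in the frame of spindle_seat below 0.004 m and angle between tall_roll's own z axis and vertical below 0.08 rad and contact force between the fingers and tall_roll below 0.1 N), for 0.2 s.
2. the tension arm is held at its stop (value of joint tension_arm above 1.42 rad and contact force between the fingers and guide_roller above 1 N), for 0.3 s.
At the end, for the whole second after the job is handed in: The fingers hold the guide roller (more than 1 N) with the tension arm within 0.08 rad of its stop, nothing else pressing on the roller; the tall roll sits around the spindle (within 6 mm of its axis, at most 4 mm above the platter, level within 0.08 rad), at rest and released (all of step 1 and all of step 2 and contact force between each of tall_roll, short_roll and guide_roller below 0.1 N and z of tall_roll in the frame of spindle_seat above -0.004 m and linear speed of tall_roll below 0.02 m/s); the arm keeps its last pose, push and grip.
It fails at once if the short roll is moved by more than 20 mm (distance of short_roll from where it was at the start of the episode above 0.02 m).
It fails at once if the mouse is moved by more than 20 mm (distance of mouse from where it was at the start of the episode above 0.02 m).
It fails at once if the stapler is moved by more than 20 mm (distance of stapler from where it was at the start of the episode above 0.02 m).
It fails at once if the pen cup is moved by more than 20 mm (distance of pen_cup from where it was at the start of the episode above 0.02 m).
It also fails if it takes over 45 s, if anything falls off the work surface, if the arm or the gripper's body presses on something with over 40 N, if the wrist force passes 120 N, or if a joint passes its speed limit or range.

### The arm

A 6-joint arm with a two-finger parallel gripper is mounted at the origin on the work surface. World frame = base frame: x ahead of the robot, y to its left, z up, the work surface at z = 0. Lengths are in mm, angles in rad, forces in N, time in s.
With the tool pointing down it reaches from about 350 to 875 mm from the base axis. Payload 4.2 kg.
Tool frame: the origin (TCP) lies between the finger pads; the fingertips stand 14 mm ahead of it and the grasp point (between the pads) lies 5 mm behind it (r.tcp_to_tips is the distance from the TCP to the fingertips, in mm); z points along the fingers, x is the direction in which the jaws open and shut, and the axes are right-handed (so a half turn about z gives the same grasp; the last joint's range is limited). The gripper opens to 85 mm and grips with 20 to 120 N. Pads are 22 mm wide; open, the fingers measure 114 mm over their backs; the gripper's body (76 mm by 85 mm) begins 54 mm behind the grasp point. The pads swing forward as they close: fully open they stand 13 mm farther back than shut.
Start: joints at [1.533, 0.385, 0.008, 0, -1.194, -0.259], TCP at [182.756, 597.662, 245.312] pointing down, gripper open.
Joint ranges: [-3.14, 3.14], [-1.21, 2.06], [-1.07, 1.41], [-3.16, 2.05], [-2.99, -0.16], [-3.1, 3.1]. Speed limits (rad/s): [2.79, 2.79, 3.14, 3.14, 3.14, 3.14].

### API

Orientations are given as a 3x3 rotation matrix whose columns are the frame's x, y, z axes.
In Python, from rig import r gives the robot as it stands.
- The arm moves only by the tool servo_tool, never from a script. Its argument "moves" is a list of rows, each a list of 3 entries, a list of its own where there are three numbers: the shift along the tool's x, y, z in units of 40 mm (1.0 is 40 mm), then the turn, a rotation vector about the tool's x, y, z in units of 10 degrees (1.0 is 10 degrees), then the finger opening in mm, from 0 to 85.4. In form: [[[dx, dy, dz], [wx, wy, wz], hand], ...]. A call has 1 to 12 rows; each row shifts and turns the commanded pose from where the row before left it, along the tool's axes as they then stand; what a row does not reach is not made up. A row lasts 1/8 s, in which the tool goes at most 62.5 mm and 10.7 degrees, less where a joint would pass 70% of its speed; a pose out of reach is approached as far as the arm can. A call is refused whole if a number of a shift passes 1 or a number of a turn 1, either way. A call with a gripper value outside its range is refused whole. The fingers move at their own pace and stop on an object; the grip force is fixed at half the most. Time passes only in rows, so rows that do not move let the fingers close. It gives the time, the measured TCP pose, the force and the opening at its end, in the units of the state.
- r.get_obs(): the state, without advancing time (a new reading comes with each control period).
- r.read_camera(name): name is "side" or "top"; returns (picture, depth): 480x640x3 uint8, red, green, blue; 480x640 float32, mm along the optical axis (not along the pixel's ray), 0 where there is no reading.
- r.camera_info(name): a dict with "mtx" (3x3 intrinsics, pixels), "camera_from_world" (4x4, takes a point from world to camera coordinates). Camera axes: x right, y down, z forward; pixel columns grow to the right and rows downward; lengths in mm; the calibration is good to about 2 mm. A picture is of the moment at which its call begins. camera_info takes no time and is no camera call.
- r.finish_job(): hands the job in, once; it reports no verdict.
Trained networks look in the newest picture that a camera, given by its name, has taken for a name from the list of things; names that differ only in an ending like _2 or _b are one class to them, and where a whole thing is asked for, a point or a joint stands for the part that bears it (a point fixed in the world has none). Each returns a list of dicts, best first, with "score" (0 to 1); they miss things now and then, are a little off and sometimes report something else, mostly with a low value. They report only what shows in the picture. A call takes as long as a camera call. They do not tell look-alikes from the thing itself.
- r.find_in(camera, target): "uv" ([column, row] in pixels, amid what is visible of it).
- r.silhouettes(camera, target): "region" (480x640 bool, what is visible of it) and "uv" ([column, row] in pixels, amid what is visible of it).
The state is a dict: "t": time; "joint_positions": joint angles; "qd": joint speeds; "effort": joint torques, N m; "tool_pos": TCP position; "ee_rot": TCP orientation; "contact_force": force on the tool from outside, world axes, zero at the start; "ft_torque": the same for the moment, N m; "gripper_width": finger opening in mm.
Only numpy, scipy, OpenCV 4.12 (cv2) and the standard library are available. Lean on these libraries where they do the work, as an engineer would, in place of code of your own. Each camera call takes 0.05 s, during which the arm holds its last target.

## Working session

There is one attempt and no reset: what is moved stays moved. The work goes in short steps, Python scripts to look and compute and a tool call to move; the robot and the scene stay as the last step left them, time stands still between calls to the robot, and variables do not carry over. Pictures are saved under pics/ and viewed, and the job is handed in when it is done.

Besides the shell and the picture viewer there is one more tool, called after "Request:" in YAML: its name, and indented under it one key for each argument. servo_tool: Moves the arm, as the interface text tells. Its arguments: {"type":"object","properties":{"moves":{"type":"array"}},"required":["moves"]}

```bash
mkdir -p pics; ls; cat > h.py <<'E'
import numpy as np, cv2
from rig import r
def save(name,img): cv2.imwrite(name,cv2.cvtColor(img,cv2.COLOR_RGB2BGR))
def pts(cam,depth,mask):
    I=r.camera_info(cam); K=np.array(I["mtx"]); T=np.linalg.inv(np.array(I["camera_from_world"]))
    v,u=np.nonzero(mask&(depth>0)); z=depth[v,u]
    P=np.stack([(u-K[0,2])/K[0,0]*z,(v-K[1,2])/K[1,1]*z,z,np.ones_like(z)])
    return (T@P)[:3].T
def proj(cam,p):
    I=r.camera_info(cam); K=np.array(I["mtx"]); q=np.array(I["camera_from_world"])@np.append(p,1)
    q=K@q[:3]; return q[:2]/q[2]
E
python3 - <<'E'
from h import *
for c in("top","side"):
    im,d=r.read_camera(c); save(f"pics/{c}0.png",im); np.save(f"{c}0.npy",d)
    for n in("tall_roll","short_roll","guide_roller","unwinder"):
        for s in r.silhouettes(c,n)[:3]:
            P=pts(c,d,s["region"]); 
            print(c,n,round(s["score"],2),np.round(s["uv"]),s["region"].sum(),np.round(np.median(P,0)) if len(P) else None, np.round(np.percentile(P[:,2],98)))
print(r.get_obs())
E
```

```text
pics
top tall_roll 0.81 [263. 296.] 489 [418. 175.  38.] 42.0
top tall_roll 0.75 [232. 327.] 562 [347. 232.  38.] 43.0
top tall_roll 0.73 [207. 283.] 616 [446. 293.  37.] 42.0
top short_roll 0.95 [258. 224.] 529 [584. 195.  19.] 24.0
top guide_roller 0.54 [408. 281.] 85 [ 455. -152.   83.] 100.0
top guide_roller 0.43 [378. 245.] 8620 [ 543. -103.   12.] 48.0
top guide_roller 0.16 [515. 310.] 1112 [ 393. -417.   27.] 33.0
top unwinder 0.84 [381. 243.] 8434 [ 544. -103.   12.] 48.0
side tall_roll 0.94 [274. 200.] 428 [448. 282.  34.] 44.0
side tall_roll 0.9 [238. 214.] 539 [348. 223.  33.] 44.0
side tall_roll 0.77 [266. 225.] 561 [422. 165.  34.] 43.0
side short_roll 0.7 [325. 223.] 386 [582. 188.  20.] 26.0
side guide_roller 0.6 [272. 316.] 200 [ 458. -159.   69.] 100.0
side unwinder 0.8 [315. 315.] 7878 [ 544. -137.   13.] 53.0
{'t': 0.5, 'joint_positions': array([ 1.53260554e+00,  3.84709018e-01,  7.83094342e-03, -3.62249606e-05,
       -1.19399236e+00, -2.58610258e-01]), 'qd': array([ 0.00027504, -0.00078958, -0.00107496,  0.00051093, -0.00141105,
       -0.00094924]), 'effort': array([ 1.16109250e-04, -3.91695464e+01,  1.88442421e+01,  4.18702707e+00,
       -7.59786126e-04, -3.36215322e-08]), 'tool_pos': array([182.74224468, 597.63352854, 245.27416195]), 'ee_rot': array([[-2.92475371e-01, -9.56273055e-01, -3.64887076e-05],
       [-9.56273053e-01,  2.92475373e-01, -7.27705430e-05],
       [ 8.02605578e-05,  1.36095762e-05, -9.99999997e-01]]), 'contact_force': array([0.3302895 , 0.68665158, 0.69755494]), 'ft_torque': array([-0.05412102,  0.03580342,  0.04693093]), 'gripper_width': 84.99756248905013}
```

View pics/top0.png

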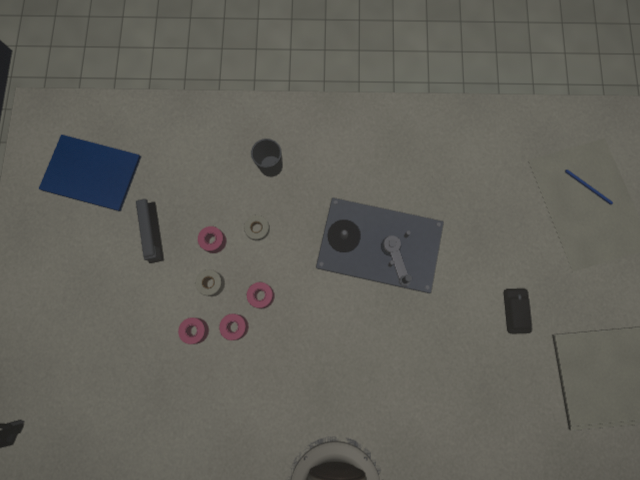

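View pics/side0.png

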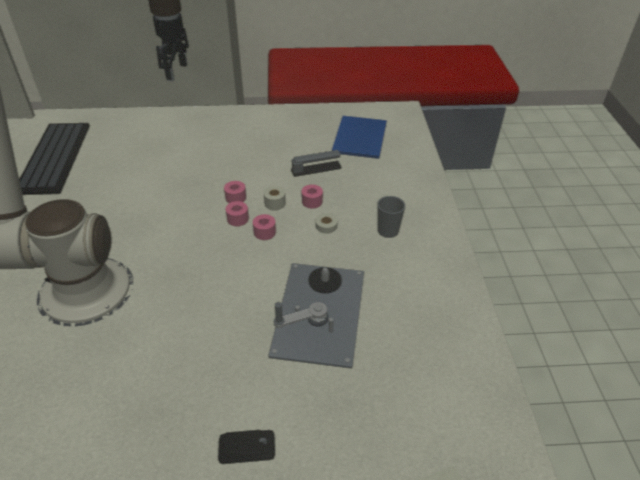

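The top view shows the white tall roll at about (209,283), with pink look-alikes around it and the short roll at (257,228). The spindle is at (344,234) and the guide roller at about (404,281). Next I measure them precisely.

```bash
cat > m.py <<'E'
from h import *
from scipy.optimize import least_squares
def near(P,c,rad,z0,z1):
    m=(np.hypot(P[:,0]-c[0],P[:,1]-c[1])<rad)&(P[:,2]>z0)&(P[:,2]<z1); return P[m]
def disc(P):
    (c,rad)=cv2.minEnclosingCircle(P[:,:2].astype(np.float32)); return np.round(c,1),round(rad,1)
def cloud(c,d): return pts(c,d,np.ones_like(d,bool))
E
python3 - <<'E'
from m import *
for c in("top","side"):
    P=cloud(c,np.load(f"{c}0.npy"))
    Q=near(P,(446,290),50,33,46); print(c,"roll top",len(Q),disc(Q),np.median(Q[:,2]), (Q[:,:2].min(0)+Q[:,:2].max(0))/2)
    Q=near(P,(582,190),50,16,27); print(c,"short",len(Q),disc(Q))
    for z in((46,58),(35,58),(28,58)):
        Q=near(P,(565,-20),60,*z)
        if len(Q)>2: print(c,"spindle",z,len(Q),disc(Q),np.round(Q.mean(0),1))
    Q=near(P,(455,-152),40,85,105); print(c,"roller",len(Q),disc(Q),np.round(Q.mean(0),1))
    Q=near(P,(544,-110),190,6,16)
    rect=cv2.minAreaRect(Q[:,:2].astype(np.float32)); print(c,"plate",rect,np.median(Q[:,2]))
    print(np.round(cv2.boxPoints(rect)))
    Q=near(P,(544,-110),190,34,60); print(len(Q))
    for l in range(2):
        pass
for p in ([446,290,40],[582,190,22]): print(proj("top",p),proj("side",p))
E
```

```text
top roll top 447 (array([446.8, 297.3]), 30.4) 38.28652756354086 [447.32287291 296.9419825 ]
top short 378 (array([583.4, 195.3]), 30.0)
top spindle (46, 58) 38 (array([566. , -15.7]), 8.1) [565.2 -15.4  51. ]
top spindle (35, 58) 52 (array([565.6, -15.6]), 9.6) [564.1 -14.9  48.7]
top spindle (28, 58) 57 (array([565.7, -15.4]), 9.7) [563.8 -14.7  47.2]
top roller 47 (array([ 457.5, -155.5]), 8.3) [ 456.7 -154.8   95.4]
top plate ((517.0015869140625, -111.96989440917969), (321.78948974609375, 295.673095703125), 87.50418090820312) 10.990977865523519
[[ 362. -266.]
 [ 658. -279.]
 [ 672.   42.]
 [ 376.   55.]]
629
side roll top 255 (array([450.3, 298.7]), 35.2) 39.392723795297684 [448.10913402 298.60773238]
side short 262 (array([585.3, 196.7]), 32.5)
side spindle (46, 58) 31 (array([566.3, -15.1]), 7.8) [565.9 -16.4  51.8]
side spindle (35, 58) 60 (array([567.2, -15.3]), 8.7) [566.2 -17.5  46.6]
side spindle (28, 58) 74 (array([567.4, -15.2]), 8.9) [566.2 -17.6  43.9]
side roller 60 (array([ 457.1, -153.7]), 8.8) [ 457.3 -156.2   95.1]
side plate ((562.76708984375, -90.85073852539062), (311.057861328125, 310.30535888671875), 78.82815551757812) 11.878657524799792
[[ 380. -213.]
 [ 685. -273.]
 [ 745.   32.]
 [ 441.   92.]]
723
[210.76497275 281.88587957] [273.68638923 194.37671339]
[258.34738958 226.60275661] [325.89426336 221.80544894]
```

Request:
servo_tool:
  moves:
    - [[0.58,-0.94,0.2],[0,0,0],85]
    - [[0.58,-0.94,0.2],[0,0,0],85]
    - [[0.58,-0.94,0.2],[0,0,0],85]
    - [[0.58,-0.94,0.2],[0,0,0],85]
    - [[0.58,-0.94,0.2],[0,0,0],85]
    - [[0.58,-0.94,0.2],[0,0,0],85]
    - [[0.58,-0.94,0.2],[0,0,0],85]
    - [[0.58,-0.94,0.2],[0,0,0],85]
    - [[0.58,-0.94,0.2],[0,0,0],85]
    - [[0,0,0],[0,0,0],85]

```text
t: 1.75
tool_pos: [446.3, 296.7, 172.6]
ee_rot: [[-0.297, -0.955, -0.001], [-0.955, 0.297, -0.001], [0.002, 0.001, -1.0]]
contact_force: [0.2, 1.1, -0.9]
gripper_width: 84.9
```

Request:
servo_tool:
  moves:
    - [[-0.03,-0.02,0.8],[0,0,0],85]
    - [[0,0,0.8],[0,0,0],85]
    - [[0,0,0.8],[0,0,0],85]
    - [[0,0,0.7],[0,0,0],85]
    - [[0,0,0.4],[0,0,0],85]
    - [[0,0,0.2],[0,0,0],85]
    - [[0,0,0],[0,0,0],85]

```text
t: 2.62
tool_pos: [446.5, 300.3, 25.4]
ee_rot: [[-0.292, -0.956, 0.0], [-0.956, 0.292, 0.0], [-0.0, -0.0, -1.0]]
contact_force: [0.1, -0.5, -0.1]
gripper_width: 85.0
```

```bash
python3 - <<'E'
from h import *
im,d=r.read_camera("side"); save("pics/s1.png",cv2.resize(im[130:290,180:400],None,fx=3.5,fy=3.5))
print(r.tcp_to_tips, r.get_obs()["tool_pos"])
E
```

```text
14.0 [446.75525971 300.48726801  25.94144234]
```

View pics/s1.png

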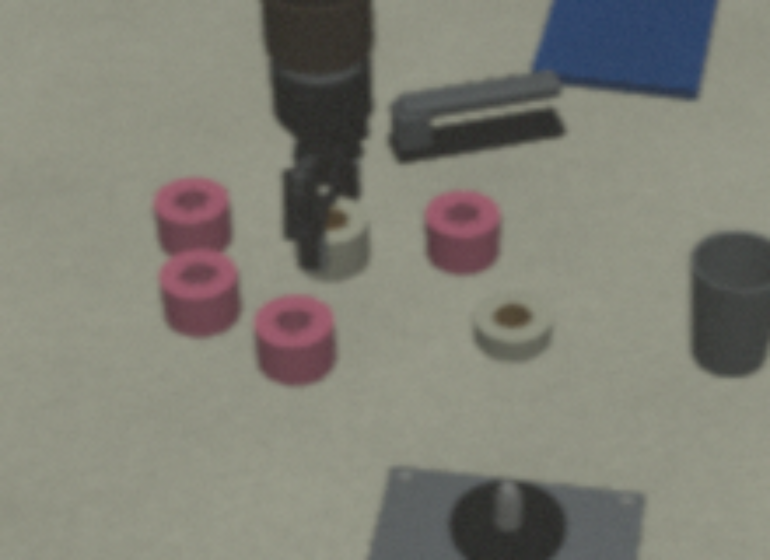

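Request:
servo_tool:
  moves:
    - [[0.07,-0.04,0.04],[0,0,0],85]
    - [[0,0,0],[0,0,0],85]
    - [[0,0,0],[0,0,0],45]
    - [[0,0,0],[0,0,0],45]
    - [[0,0,0],[0,0,0],45]
    - [[0,0,0],[0,0,0],45]
    - [[0,0,0],[0,0,0],45]
    - [[0,0,0],[0,0,0],45]

```text
t: 3.68
tool_pos: [447.5, 297.3, 24.3]
ee_rot: [[-0.292, -0.956, 0.001], [-0.956, 0.292, 0.001], [-0.001, -0.001, -1.0]]
contact_force: [-0.9, -0.5, 6.1]
gripper_width: 57.7
```

Request:
servo_tool:
  moves:
    - [[0,0,-0.3],[0,0,0],45]
    - [[0,0,-0.5],[0,0,0],45]
    - [[0,0,-0.5],[0,0,0],45]
    - [[0,0,-0.6],[0,0,0],45]
    - [[0,0,-0.4],[0,0,0],45]
    - [[0,0,0],[0,0,0],45]

```text
t: 4.42
tool_pos: [447.4, 297.1, 116.9]
ee_rot: [[-0.293, -0.956, 0.002], [-0.956, 0.293, 0.002], [-0.003, -0.001, -1.0]]
contact_force: [-0.5, -0.4, -1.1]
gripper_width: 57.5
```

```bash
python3 - <<'E'
from m import *
im,d=r.read_camera("side"); save("pics/s2.png",cv2.resize(im[100:290,180:400],None,fx=3,fy=3))
P=cloud("side",d)
Q=near(P,(447,297),45,70,142); 
o=r.get_obs(); print(o["tool_pos"],o["gripper_width"],o["contact_force"])
E
```

```text
[446.89454482 296.63425434 115.87854581] 57.53900839118415 [-0.77637221 -0.45754862 -1.60092615]
```

View pics/s2.png

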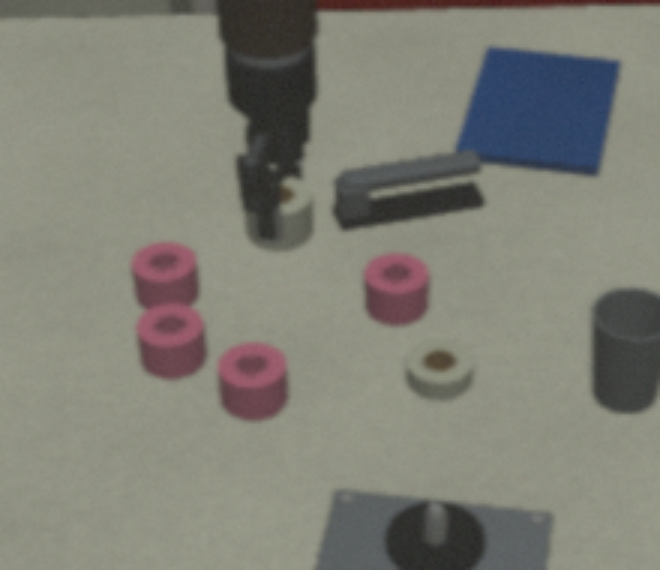

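Request:
servo_tool:
  moves:
    - [[0.4,-0.3,0],[0,0,0],45]
    - [[0.8,-0.62,0],[0,0,0],45]
    - [[0.8,-0.62,0],[0,0,0],45]
    - [[0.8,-0.62,0],[0,0,0],45]
    - [[0.8,-0.62,0],[0,0,0],45]
    - [[0.8,-0.62,0],[0,0,0],45]
    - [[0.8,-0.62,0],[0,0,0],45]
    - [[0.8,-0.62,0],[0,0,0],45]
    - [[0.4,-0.35,0],[0,0,0],45]
    - [[0.18,-0.14,0],[0,0,0],45]
    - [[0,0,0],[0,0,0],45]
    - [[0,0,0],[0,0,0],45]

```text
t: 5.98
tool_pos: [565.9, -14.4, 115.5]
ee_rot: [[-0.292, -0.956, -0.001], [-0.956, 0.292, -0.0], [0.0, 0.001, -1.0]]
contact_force: [0.0, 0.2, -0.8]
gripper_width: 57.6
```

```bash
python3 - <<'E'
from m import *
o=r.get_obs(); print(o["tool_pos"],o["gripper_width"],o["contact_force"])
tp=o["tool_pos"]; zt=tp[2]-24.3+40
for c in("side","top"):
    im,d=r.read_camera(c); save(f"pics/{c}3.png",cv2.resize(im[130:330,210:430] ,None,fx=3,fy=3))
    P=cloud(c,d); Q=near(P,tp,60,zt-6,zt+6)
    for s in r.silhouettes(c,"tall_roll"):
        R=pts(c,d,s["region"]); 
        if np.hypot(*(np.median(R,0)-tp)[:2])<60:
            R=R[(R[:,2]>zt-7)&(R[:,2]<zt+7)]
            if len(R)>5: print(c,s["score"],len(R),disc(R),np.median(R,0),R.min(0),R.max(0))
E
```

```text
[565.90564062 -14.43809093 115.46061346] 57.56781031412986 [ 0.02278328  0.21640187 -0.80559488]
side 0.58 133 (array([566.1, -15.4]), 30.3) [583.01290105 -23.82354304 130.68245353] [537.14732152 -43.35585762 124.54321834] [594.15507246   5.07556387 136.27839243]
top 0.8 152 (array([551.8, -12.3]), 25.4) [546.3668864  -12.43882054 129.81604153] [535.74147991 -37.2237398  124.21113073] [559.33582393  12.53093258 135.24531976]
```

View pics/side3.png

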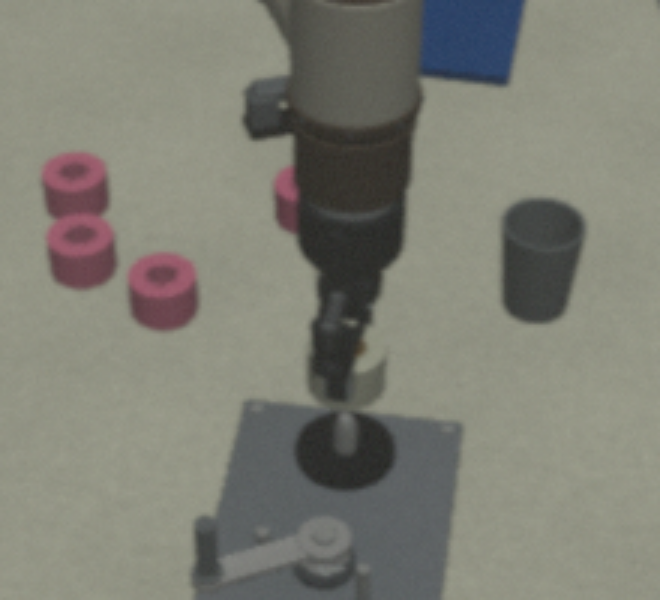

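View pics/top3.png

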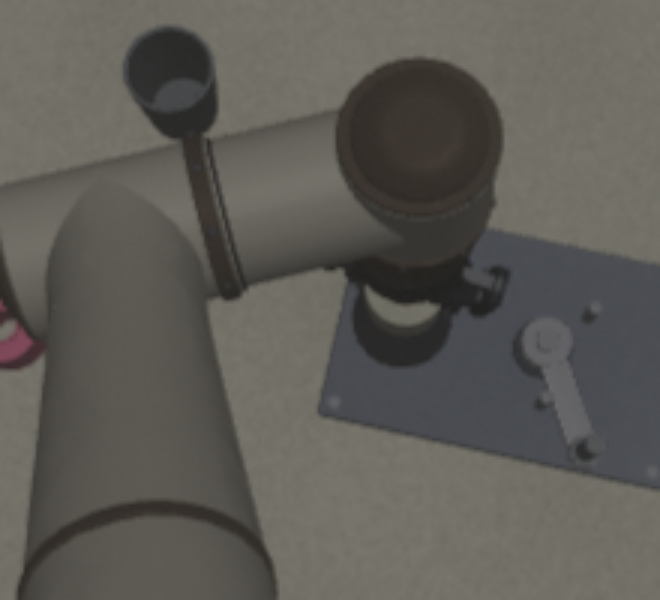

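Request:
servo_tool:
  moves:
    - [[0.01,0,0.4],[0,0,0],45]
    - [[0,0,0.5],[0,0,0],45]
    - [[0,0,0.4],[0,0,0],45]
    - [[0,0,0],[0,0,0],45]

```text
t: 6.68
tool_pos: [565.0, -15.5, 61.8]
ee_rot: [[-0.293, -0.956, -0.004], [-0.956, 0.293, -0.001], [0.002, 0.004, -1.0]]
contact_force: [-0.2, -0.3, -1.1]
gripper_width: 57.4
```

Request:
servo_tool:
  moves:
    - [[0,0,0.2],[0,0,0],45]
    - [[0,0,0.14],[0,0,0],45]
    - [[0,0,0.06],[0,0,0],45]
    - [[0,0,0],[0,0,0],45]

```text
t: 7.18
tool_pos: [566.3, -15.3, 47.7]
ee_rot: [[-0.293, -0.956, 0.0], [-0.956, 0.293, 0.0], [-0.0, -0.0, -1.0]]
contact_force: [-0.2, -0.7, -0.5]
gripper_width: 57.5
```

Request:
servo_tool:
  moves:
    - [[0,0,0.05],[0,0,0],45]
    - [[0,0,0],[0,0,0],45]
    - [[0,0,0.02],[0,0,0],45]
    - [[0,0,0],[0,0,0],45]

```text
t: 7.68
tool_pos: [566.2, -15.3, 44.9]
ee_rot: [[-0.292, -0.956, -0.0], [-0.956, 0.292, 0.0], [0.0, 0.0, -1.0]]
contact_force: [-0.8, 0.1, -1.3]
gripper_width: 57.5
```

Request:
servo_tool:
  moves:
    - [[0,0,0],[0,0,0],62]
    - [[0,0,0],[0,0,0],75]
    - [[0,0,0],[0,0,0],85]
    - [[0,0,0],[0,0,0],85]
    - [[0,0,0],[0,0,0],85]
    - [[0,0,0],[0,0,0],85]

```text
t: 8.43
tool_pos: [566.2, -15.3, 44.9]
ee_rot: [[-0.292, -0.956, -0.0], [-0.956, 0.292, -0.0], [0.0, 0.0, -1.0]]
contact_force: [0.0, 0.3, 0.3]
gripper_width: 85.0
```

Request:
servo_tool:
  moves:
    - [[0,0,-0.2],[0,0,0],85]
    - [[0,0,-0.4],[0,0,0],85]
    - [[0,0,-0.8],[0,0,0],85]
    - [[0,0,-0.8],[0,0,0],85]
    - [[0,0,-0.6],[0,0,0],85]
    - [[0,0,0],[0,0,0],85]

```text
t: 9.18
tool_pos: [567.7, -15.0, 160.3]
ee_rot: [[-0.292, -0.956, 0.007], [-0.956, 0.292, 0.001], [-0.003, -0.006, -1.0]]
contact_force: [-0.7, -0.1, -0.7]
gripper_width: 85.1
```

```bash
python3 - <<'E'
from m import *
o=r.get_obs(); print(o["tool_pos"],o["gripper_width"],o["contact_force"])
for c in("side","top"):
    im,d=r.read_camera(c); save(f"pics/{c}4.png",cv2.resize(im[180:380,210:430] ,None,fx=3,fy=3))
    P=cloud(c,d); Q=near(P,(566,-15),45,50,66)
    print(c,len(Q),disc(Q),np.median(Q[:,2]))
    R=near(P,(457,-155),20,85,103); print("roller",disc(R),R.mean(0))
E
```

```text
[567.72950515 -15.03874112 160.32489542] 85.11963977033498 [-0.65758557 -0.11035472 -0.67471346]
side 419 (array([566., -16.]), 32.7) 59.055879165642295
roller (array([ 457. , -154.4]), 9.6) [ 457.54796605 -156.51030208   94.57725242]
top 376 (array([565.2, -16.8]), 29.8) 58.21990428895015
roller (array([ 457. , -155.3]), 7.7) [ 456.69537129 -155.17577431   95.65386743]
```

View pics/side4.png

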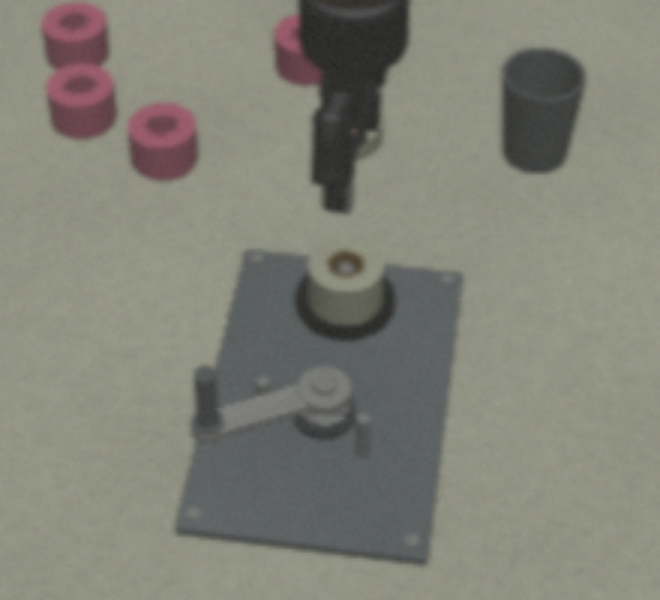

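```bash
python3 - <<'E'
from h import *
print(r.get_obs()["joint_positions"])
E
```

```text
[ 2.59005296e-01  3.64563501e-01 -2.62172026e-01 -5.12683340e-04
 -9.43567575e-01  1.01505339e+00]
```

Request:
servo_tool:
  moves:
    - [[0,0,0],[0,0,0.98],85]
    - [[0,0,0],[0,0,0.98],85]
    - [[0,0,0],[0,0,0.98],85]
    - [[0,0,0],[0,0,0.98],85]
    - [[0,0,0],[0,0,0.98],85]
    - [[0,0,0],[0,0,0.98],85]
    - [[0,0,0],[0,0,0],85]

```text
t: 10.15
tool_pos: [565.6, -15.4, 155.7]
ee_rot: [[-0.969, -0.247, -0.003], [-0.247, 0.969, -0.0], [0.003, 0.0, -1.0]]
contact_force: [-1.0, 1.0, -0.6]
gripper_width: 84.8
```

Request:
servo_tool:
  moves:
    - [[0.5,-0.4,0],[0,0,0],85]
    - [[0.8,-0.62,0],[0,0,0],85]
    - [[0.8,-0.62,0],[0,0,0],85]
    - [[0.8,-0.62,0],[0,0,0],85]
    - [[0.59,-0.46,0],[0,0,0],85]
    - [[0,0,0],[0,0,0],85]
    - [[0,0,0],[0,0,0],85]

```text
t: 11.02
tool_pos: [457.4, -155.3, 157.0]
ee_rot: [[-0.969, -0.246, 0.0], [-0.246, 0.969, -0.0], [-0.0, -0.0, -1.0]]
contact_force: [-0.1, 0.5, -0.2]
gripper_width: 85.2
```

Request:
servo_tool:
  moves:
    - [[0,0,0.5],[0,0,0],85]
    - [[0,0,0.7],[0,0,0],85]
    - [[0,0,0.6],[0,0,0],85]
    - [[0,0,0.27],[0,0,0],85]
    - [[0,0,0],[0,0,0],40]
    - [[0,0,0],[0,0,0],5]
    - [[0,0,0],[0,0,0],5]
    - [[0,0,0],[0,0,0],5]
    - [[0,0,0],[0,0,0],5]
    - [[0,0,0],[0,0,0],5]
    - [[0,0,0],[0,0,0],5]
    - [[0,0,0],[0,0,0],5]

```text
t: 12.52
tool_pos: [456.9, -155.3, 74.9]
ee_rot: [[-0.969, -0.245, -0.001], [-0.245, 0.969, -0.0], [0.001, -0.0, -1.0]]
contact_force: [-3.2, -0.8, 5.8]
gripper_width: 14.7
```

```bash
python3 - <<'E'
from m import *
o=r.get_obs(); print(o["tool_pos"],o["gripper_width"],o["contact_force"])
for c in("side",):
    im,d=r.read_camera(c); save(f"pics/{c}5.png",cv2.resize(im[180:380,210:430] ,None,fx=3,fy=3))
E
```

```text
[ 456.9035851  -155.30175819   74.93572572] 14.679812322776346 [-3.15641928 -0.78582656  5.82611993]
```

View pics/side5.png

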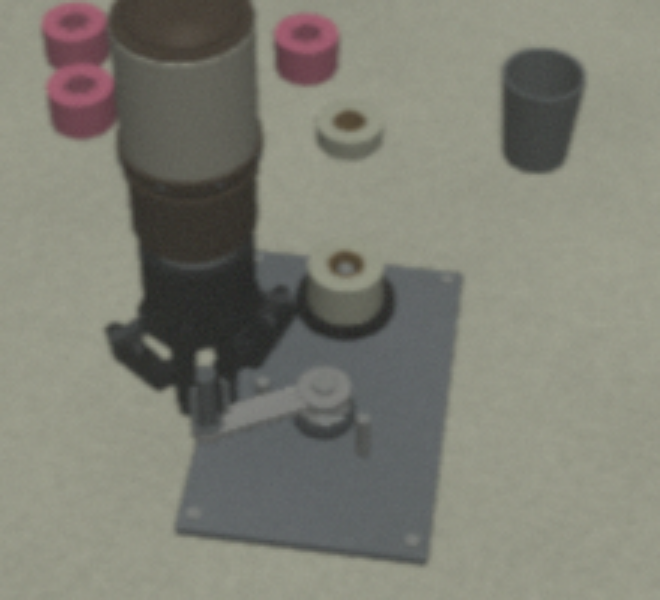

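```bash
python3 - <<'E'
from m import *
for c in("top","side"):
    P=cloud(c,np.load(f"{c}0.npy")); Q=near(P,(542,-128),25,44,60); print(c,disc(Q),np.median(Q,0),len(Q))
o=r.get_obs(); p0=o["tool_pos"][:2]; R=np.array(o["ee_rot"])[:2,:2]
piv=np.array([542.2,-128.]); v=p0-piv; print(np.hypot(*v),np.degrees(np.arctan2(v[1],v[0])))
v=v*90/np.hypot(*v); prev=p0
a=0
for k in range(1,13):
    a=1.5*k/12; q=piv+np.array([[np.cos(a),-np.sin(a)],[np.sin(a),np.cos(a)]])@v
    print(k,np.round(q,1),np.round(R.T@(q-prev)/40,2)); prev=q
E
```

```text
top (array([ 540.6, -130.4]), 22.1) [ 541.62171873 -127.0674536    46.12268742] 133
side (array([ 540.1, -127.6]), 22.3) [ 541.75567876 -128.01046552   46.45995406] 154
89.53325417437088 -162.25705280351139
1 [ 460.6 -165.9] [-0.02 -0.28]
2 [ 465.9 -175.8] [-0.07 -0.27]
3 [ 472.5 -184.9] [-0.1  -0.26]
4 [ 480.1 -193.2] [-0.13 -0.25]
5 [ 488.7 -200.4] [-0.16 -0.23]
6 [ 498.2 -206.5] [-0.19 -0.21]
7 [ 508.3 -211.4] [-0.22 -0.18]
8 [ 519.  -214.9] [-0.24 -0.15]
9 [ 530.  -217.2] [-0.25 -0.12]
10 [ 541.2 -218. ] [-0.27 -0.09]
11 [ 552.4 -217.4] [-0.28 -0.05]
12 [ 563.5 -215.4] [-0.28 -0.02]
```

Pivot estimates agree. I'll swing the first half.

Request:
servo_tool:
  moves:
    - [[-0.02,-0.28,0],[0,0,0],5]
    - [[-0.07,-0.27,0],[0,0,0],5]
    - [[-0.1,-0.26,0],[0,0,0],5]
    - [[-0.13,-0.25,0],[0,0,0],5]
    - [[-0.16,-0.23,0],[0,0,0],5]
    - [[-0.19,-0.21,0],[0,0,0],5]
    - [[0,0,0],[0,0,0],5]
    - [[0,0,0],[0,0,0],5]

```text
t: 13.58
tool_pos: [499.1, -206.3, 74.9]
ee_rot: [[-0.97, -0.245, 0.001], [-0.245, 0.97, 0.001], [-0.002, 0.0, -1.0]]
contact_force: [-2.5, 5.8, 6.1]
gripper_width: 14.5
```

```bash
python3 - <<'E'
from m import *
o=r.get_obs(); print(o["tool_pos"],o["gripper_width"],o["contact_force"])
im,d=r.read_camera("side"); save(f"pics/side6.png",cv2.resize(im[180:380,210:430] ,None,fx=3,fy=3))
E
```

```text
[ 499.07053569 -206.29554445   74.88892103] 14.506738530508054 [-2.53778598  5.80533526  6.1353191 ]
```

View pics/side6.png

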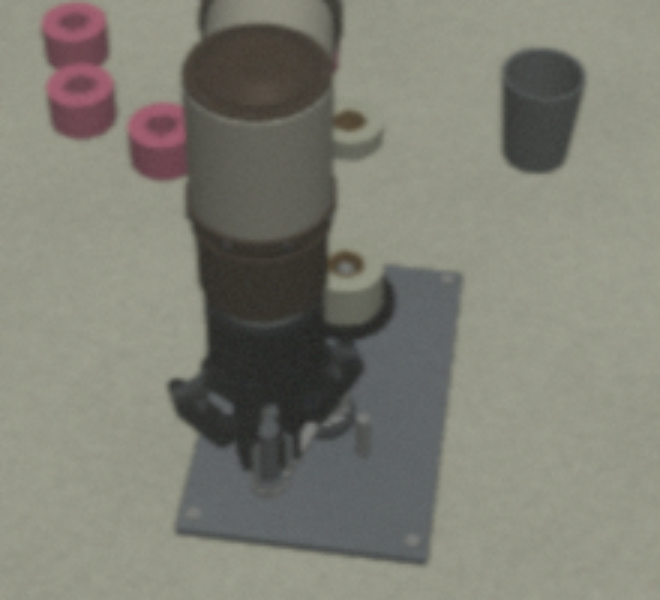

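The roller is still in the grip and the arm has swung about halfway. Now the second half.

Request:
servo_tool:
  moves:
    - [[-0.22,-0.18,0],[0,0,0],5]
    - [[-0.24,-0.15,0],[0,0,0],5]
    - [[-0.25,-0.12,0],[0,0,0],5]
    - [[-0.27,-0.09,0],[0,0,0],5]
    - [[-0.28,-0.05,0],[0,0,0],5]
    - [[-0.2,-0.02,0],[0,0,0],5]
    - [[0,0,0],[0,0,0],5]
    - [[0,0,0],[0,0,0],5]

```text
t: 14.62
tool_pos: [558.9, -215.8, 74.8]
ee_rot: [[-0.97, -0.245, -0.005], [-0.245, 0.97, 0.001], [0.004, 0.002, -1.0]]
contact_force: [-5.9, 3.7, 10.2]
gripper_width: 14.7
```

Request:
servo_tool:
  moves:
    - [[-0.05,0,0],[0,0,0],5]
    - [[0,0,0],[0,0,0],5]
    - [[-0.05,0.01,0],[0,0,0],5]
    - [[0,0,0],[0,0,0],5]
    - [[0,0,0],[0,0,0],5]

```text
t: 15.25
tool_pos: [562.6, -215.0, 74.8]
ee_rot: [[-0.97, -0.245, -0.005], [-0.245, 0.97, 0.0], [0.004, 0.002, -1.0]]
contact_force: [-6.0, 1.9, 8.8]
gripper_width: 14.4
```

Request:
servo_tool:
  moves:
    - [[-0.05,0.01,0],[0,0,0],5]
    - [[0,0,0],[0,0,0],5]
    - [[0,0,0],[0,0,0],5]

```text
t: 15.62
tool_pos: [564.5, -214.5, 74.9]
ee_rot: [[-0.97, -0.245, -0.005], [-0.245, 0.97, -0.0], [0.004, 0.001, -1.0]]
contact_force: [-6.8, 1.0, 9.2]
gripper_width: 14.3
```

Request:
servo_tool:
  moves:
    - [[-0.05,0.01,0],[0,0,0],5]
    - [[0,0,0],[0,0,0],5]
    - [[0,0,0],[0,0,0],5]

```text
t: 16.0
tool_pos: [565.0, -214.2, 74.8]
ee_rot: [[-0.97, -0.244, -0.007], [-0.244, 0.97, -0.0], [0.007, 0.001, -1.0]]
contact_force: [-8.5, -1.6, 9.0]
gripper_width: 14.5
```

```bash
python3 - <<'E'
from m import *
o=r.get_obs(); print(o["tool_pos"],o["gripper_width"],o["contact_force"])
for c in ("side","top"):
    im,d=r.read_camera(c); x=(180,380,210,430) if c=="side" else (180,340,280,480); save(f"pics/{c}7.png",cv2.resize(im[x[0]:x[1],x[2]:x[3]] ,None,fx=3,fy=3))
    P=cloud(c,d); Q=near(P,(566,-15),45,50,66); print(c,len(Q),disc(Q) if len(Q) else 0,np.median(Q[:,2]))
E
```

```text
[ 565.00427917 -214.23331103   74.81185046] 14.526142259823702 [-8.51922476 -1.56267208  9.00602727]
side 0 0 nan
top 163 (array([567.9,  -8. ]), 27.9) 58.35633288953022
  return _methods._mean(a, axis=axis, dtype=dtype,
  ret = ret.dtype.type(ret / rcount)
```

View pics/side7.png

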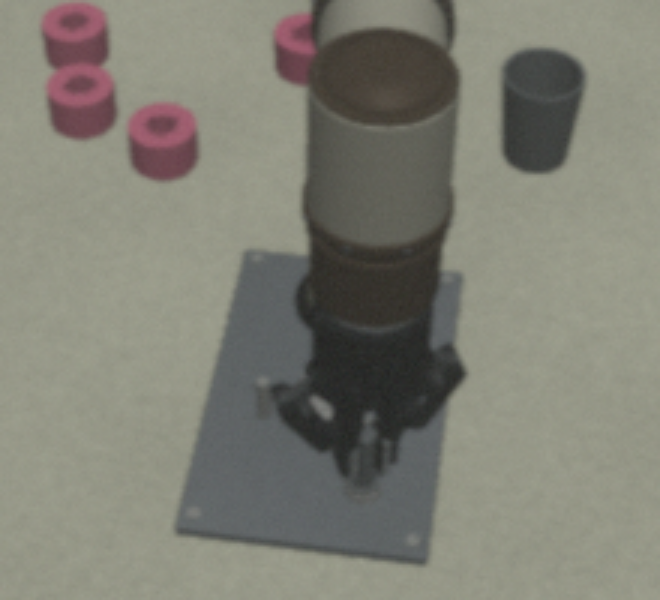

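View pics/top7.png

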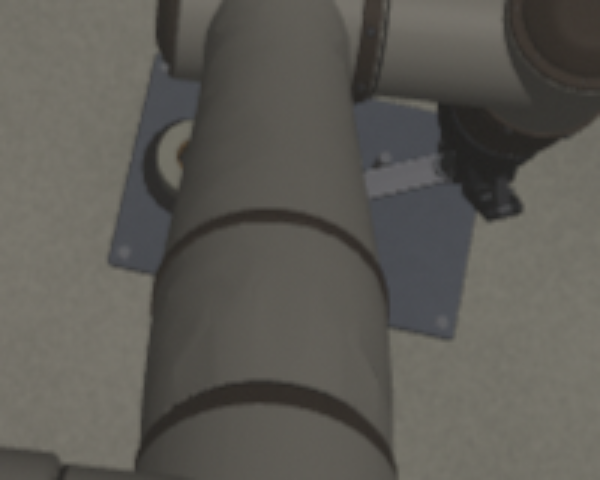

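The arm bar lies against its stop stub at about (383,158) in the top crop. The last 2 mm command moved the tool only about 0.5 mm and the force rose, so the stop is reached. I'll hold briefly to settle, then hand in.

Request:
servo_tool:
  moves:
    - [[0,0,0],[0,0,0],5]
    - [[0,0,0],[0,0,0],5]
    - [[0,0,0],[0,0,0],5]
    - [[0,0,0],[0,0,0],5]

```text
t: 16.6
tool_pos: [565.0, -214.2, 74.8]
ee_rot: [[-0.97, -0.244, -0.007], [-0.244, 0.97, -0.0], [0.007, 0.001, -1.0]]
contact_force: [-8.1, -2.1, 10.0]
gripper_width: 14.3
```

```bash
python3 - <<'E'
from h import *
o=r.get_obs(); print(o["t"],o["tool_pos"],o["gripper_width"],o["contact_force"])
v=o["tool_pos"][:2]-np.array([542.2,-128]); print(np.hypot(*v),np.radians(162.1)+np.arctan2(v[1],v[0]))
print(r.finish_job())
E
```

```text
16.6 [ 565.0076099  -214.23058476   74.8251206 ] 14.265632779293139 [-8.13256532 -2.05633118 10.03013131]
89.1958565019911 1.5169567557343169
the job is handed in; nothing more can be done
None
```

I loaded the white tall roll onto the spindle and let go of it. Then I gripped the guide roller, swung the tension arm anticlockwise to its stop, and handed the job in at 16.6 s while still holding it there. The hand-in reported no verdict.

- **Roll:** after release it measured within about 1.5 mm of the spindle axis. Its top was at 58–59 mm, against an expected 60 mm when seated; the depth readings of the rolls ran 1–2 mm low before too.
- **Roll, final check:** in the last pictures the robot hid the roll completely in the side view. The top view showed only part of it, still at the right height, so its centre could not be measured again.
- **Tension arm:** the tool position gives about 1.52 rad, against 1.5 at the stop; the difference is calibration error. The last 2 mm command moved the tool only about 0.5 mm and the force rose. The top picture shows the bar lying against its stop stub.
- **Grip:** the fingers were closed on the roller at about 14.3 mm, with about 8 N sideways force at the wrist.
- **Other objects:** I did not re-measure the short roll, mouse, stapler or pen cup at the end. The tool stayed clear of them, and none looked moved in the pictures where they showed.

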